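Test a salvaged charger

TASK

Put the black charger with the orange band flat into the open test drawer, let go of it and slide the drawer fully shut. Then take the yellow-handled coupler, press it squarely onto the tilted brass nipple on top of the station until the red collar snaps fully down, and finish while still gripping the coupler and holding it pressed there against the spring. Leave the other things on the table where they are.

Things in the scene. Friction and masses are not known exactly. Their poses are not given: they have to be found in the camera images.
- station: Fixed grey test station with a blue top, 200 (x) x 160 (y) x 75 mm high. Origin: centre of its underside on the table; +z up; its open drawer faces its own -x, towards the robot. Its front face is at x = -100 mm. The black port block with the nipple is fixed on its top.
- drawer (a joint): Opening of the station's drawer in m: 0 is fully shut, grows as it comes out along the station's -x; starts about 0.10 to 0.125 open; travel 0.14. It slides with about 2 N of friction and stays where it is left.
- drawer_in (a point): Centre of the drawer's inner floor, 10 mm above the table; moves with the drawer, axes as the station's; shut, it lies 20 mm towards -x from the station's origin. Inside 152 (x) x 130 (y) mm, walls 4 mm thick, 38 mm high inside. Only the part in front of the station's front face is open from above.
- drawer_lip (a point): Middle of the front edge of the black lip on the drawer's white front, 56 mm above the table; axes as the station's; shut, it lies 124 mm towards -x from the station's origin. Lip 80 mm wide (y), 12 mm high, 14 mm out of the front panel, which is 156 mm wide, from 6 to 68 mm above the table. Push it to the station's +x to shut.
- nipple: Tilted nipple in a black steel port block on the station's top. +z is the nipple's axis, pointing out of the block, leaning 25 degrees (0.44 rad) from vertical, roughly towards the robot. The brass stem is 12 mm in diameter and its tip, narrowed to 6 mm, is 54 mm along +z from the origin. The red collar slides on the stem.
- collar_top (a point): Centre of the upper face of the red sprung collar (36 mm outside, 16 mm inside diameter, 10 mm thick) around the stem; at rest 36 mm along the nipple's +z from its origin (18 mm below the tip), fully down 20 mm. z axis as the nipple's.
- collar (a joint): How far the red collar is pressed down along the nipple, in m: 0 at rest, hard stop at 0.016. The spring pushes back with 3 N at rest, rising to a peak of about 10 N near 0.005; then it snaps, falling to 4 N near 0.012, and at the stop it pushes back with 10 N. It springs back up if it is not held.
- charger: Loose black charger brick with an orange band round it, 64 (x) x 40 (y) x 28 mm high, 0.13 to 0.25 kg. Origin: centre of its underside; +z up.
- coupler: Loose hand coupler, upright on its mouth: steel nozzle 28 mm across from 0 to 46 mm, yellow square handle 30 x 30 mm from 46 to 88 mm (flats face its x and y), black cap to 98 mm; 0.16 kg. Origin: centre of the mouth (lower end); +z towards the cap. The mouth's bore, 17 mm wide and 40 mm deep, goes over the brass stem; its rim presses the red collar.
- white_charger: Bystander: loose white charger brick, 70 x 45 x 30 mm. Origin: centre of its underside.
- hard_drive: Bystander: loose aluminium hard drive, 102 x 147 x 26 mm. Origin: centre of its underside.
- board: Bystander: loose green circuit board, 100 x 130 mm, up to 20 mm high. Origin: centre of its underside.
- screwdriver: Bystander: loose screwdriver lying on the table along its x.
- tub: Bystander: loose green plastic tub, 100 mm across, 90 mm high. Origin: centre of its underside.
Mind the look-alikes: they are no part of the job. There is more than one size of the coupler; the one meant has the size given above. Several things look just like the charger: the one meant starts nearest to the robot's base.

How it is judged:
On the way, in this order (a step that is already met when the one before it is completed fails the run):
1. the black charger lies flat in the open drawer and has been let go (x of charger in the frame of drawer_in between -0.06 and 0.06 m and y of charger in the frame of drawer_in between -0.055 and 0.055 m and z of charger in the frame of drawer_in between -0.006 and 0.012 m and angle between charger's own z axis and vertical below 0.25 rad and contact force between the arm and charger below 0.2 N), for 0.1 s.
2. the drawer is shut with the charger in it (x of charger in the frame of drawer_in between -0.06 and 0.06 m and y of charger in the frame of drawer_in between -0.055 and 0.055 m and z of charger in the frame of drawer_in between -0.006 and 0.012 m and angle between charger's own z axis and vertical below 0.25 rad and value of joint drawer below 0.006 m), for 0.2 s.
3. the coupler is squarely on the nipple with the collar snapped down (value of joint collar above 0.0125 m and angle between the z axis of coupler and the z axis of nipple, either way round below 0.12 rad and z of coupler in the frame of nipple below 0.027 m and x of coupler in the frame of nipple between -0.006 and 0.006 m and y of coupler in the frame of nipple between -0.006 and 0.006 m and contact force between coupler and nipple above 2 N and contact force between the fingers and coupler above 3 N and contact force between the arm and nipple below 1 N), for 0.2 s.
At the end, for the whole second after the job is handed in: Charger flat in the drawer, drawer shut within 6 mm; gripper still holds the coupler, within 6 mm and 0.12 rad of the nipple axis, pressing the collar at least 12.5 mm down (stop 16 mm) with over 2 N; the robot itself is off nipple and collar. Lasts through the last second (all of step 2 and all of step 3); the arm keeps its last pose, push and grip.
It fails at once if another thing on the table is moved by more than 3 cm (distance of any of white_charger, hard_drive, board, screwdriver, tub from where it was at the start of the episode above 0.03 m).
It also fails if it takes over 58 s, if anything falls off the work surface, if the arm or the gripper's body presses on something with over 40 N, if the wrist force passes 120 N, or if a joint passes its speed limit or range.

ROBOT

A 7-joint arm with a two-finger parallel gripper is mounted at the origin on the work surface. World frame = base frame: x ahead of the robot, y to its left, z up, the work surface at z = 0. Lengths are in m, angles in rad, forces in N, time in s.
With the tool pointing down it reaches from about 0.425 to 0.925 m from the base axis. Payload 6.8 kg.
Tool frame: the origin (TCP) lies midway between the tips of the shut fingers; the grasp point (between the pads) lies 19 mm behind it; z points along the fingers, y is the direction in which the jaws open and shut (so a half turn about z gives the same grasp; the last joint's range is limited). The gripper opens to 85 mm and grips with 20 to 120 N. Pads are 22 mm wide; open, the fingers measure 114 mm over their backs; the gripper's body (76 mm by 85 mm) begins 54 mm behind the grasp point. The pads swing forward as they close: fully open they stand 13 mm farther back than shut.
Start: joints at [1.234, 0.477, 0.022, 1.555, -0.011, 1.109, -0.083], TCP at [0.153, -0.657, 0.231] pointing down, gripper open.
Joint ranges: [-2.96, 2.96], [-0.34, 2.1], [-1.41, 1.46], [0.24, 2.44], [-1.37, 4.51], [0.17, 1.92], [-2.96, 2.96]. Speed limits (rad/s): [2.39, 2.39, 3.14, 3.14, 3.14, 3.14, 3.14].

INTERFACE

Orientations are given as a rotation vector (axis times angle).
In Python, from cell import manip gives the robot as it stands.
- The arm moves only by the tool arm_command, never from a script. Its argument "increments" is a list of rows, each a list of 7 numbers: the turn, a rotation vector about the tool's x, y, z in rad, then the shift along the tool's x, y, z in m, then the finger opening in m, from 0 to 0.0854. In form: [[rx, ry, rz, dx, dy, dz, claw], ...]. A call has 1 to 12 rows; each row is the pose to reach, as a shift and turn from the pose measured when the call began, along the tool's axes at that moment; what a row does not reach only later rows make up. A row lasts 1/10 s, in which the tool goes at most 50 mm and 8.59 degrees, less where a joint would pass 70% of its speed; a pose out of reach is approached as far as the arm can. A call with a gripper value outside its range is refused whole. The fingers move at their own pace and stop on an object; the grip force is fixed at half the most. Time passes only in rows, so rows that repeat a pose let the fingers close. It gives the time, the measured TCP pose, the force and the opening at its end, in the units of the state.
- manip.get_obs(): the state, without advancing time (a new reading comes with each control period).
- manip.capture(name): name is "side" or "top" or "wrist"; returns the picture (384x512x3 uint8, blue, green, red); there is no depth.
- manip.get_calibration(name): a dict with "fov_y" (degrees; the focal length in pixels is half the picture's height over the tangent of half this angle, whatever the lens; pixels are square), "cx", "cy" (the principal point, pixels), "eye" and "attitude" of the camera in the world. Camera axes: x right, y down, z forward; pixel columns grow to the right and rows downward; lengths in m; the calibration is good to about 2 mm. A picture is of the moment at which its call begins: read the wrist's pose just before it. get_calibration takes no time and is no camera call; for the wrist camera it gives the pose at the moment of the call.
- manip.hand_in(): hands the job in, once; it reports no verdict.
The state is a dict: "t": time; "qpos": joint angles; "qvel": joint speeds; "joint_efforts": joint torques, N m; "tool_pos": TCP position; "eef_rot": TCP orientation; "ft_force": force on the tool from outside, world axes, zero at the start; "moment": the same for the moment, N m; "gripper_width": finger opening in m.
Only numpy, scipy, OpenCV 4.12 (cv2) and the standard library are available. Lean on these libraries where they do the work, as an engineer would, in place of code of your own. Each camera call takes 0.05 s, during which the arm holds its last target. There are 200 camera calls.

## Working session

There is one attempt and no reset: what is moved stays moved. The work goes in short steps, Python scripts to look and compute and a tool call to move; the robot and the scene stay as the last step left them, time stands still between calls to the robot, and variables do not carry over. Pictures are saved under pics/ and viewed, about 8 in all and at most 12, crops included, and the job is handed in when it is done.

Besides the shell and the picture viewer there is one more tool, called after "Call:" as name(argument=value, ...), one argument or row to a line, values as JSON. arm_command: Moves the arm, as the interface text tells. Its arguments: {"type":"object","properties":{"increments":{"type":"array"}},"required":["increments"]}

```bash
mkdir -p pics
cat > h.py <<'E'
import numpy as np, cv2
from scipy.spatial.transform import Rotation as R
from cell import manip
def K(c): 
    f=192/np.tan(np.radians(c["fov_y"])/2); return f
def rot(a):
    a=np.array(a,float); return a if a.shape==(3,3) else (R.from_rotvec(a).as_matrix() if a.shape==(3,) else R.from_quat(a).as_matrix())
def ray(c,u,v):
    f=K(c); d=rot(c["attitude"])@np.array([(u-c["cx"])/f,(v-c["cy"])/f,1.]); return np.array(c["eye"]),d/np.linalg.norm(d)
def onz(c,u,v,z):
    e,d=ray(c,u,v); return e+d*(z-e[2])/d[2]
def proj(c,p):
    q=rot(c["attitude"]).T@(np.array(p)-np.array(c["eye"])); return q[:2]/q[2]*K(c)+[c["cx"],c["cy"]]
E
python3 - <<'E'
from h import *
import json
print(manip.get_obs())
for n in("top","side","wrist"):
    print(n,manip.get_calibration(n)); cv2.imwrite(f"pics/{n}0.png",manip.capture(n))
a=[cv2.imread(f"pics/{n}0.png") for n in("top","side")]
for n,i in zip(("top","side"),a): cv2.imwrite(f"pics/{n}0b.png",cv2.resize(i,(800,600),interpolation=cv2.INTER_CUBIC))
E
```

```text
{'t': 0.0, 'qpos': array([ 1.23391684,  0.47780581,  0.02234822,  1.55647982, -0.01145941,
        1.10928201, -0.08310682]), 'qvel': array([-1.18542281e-03,  1.70016327e-03,  5.56580647e-04, -7.96774203e-05,
       -3.96591823e-04,  2.40575875e-03, -2.42796662e-03]), 'joint_efforts': array([-5.46787232e-04, -5.96444035e+01,  1.60701815e+00, -2.81204510e+01,
        1.22867691e-02,  9.34755779e-03, -7.81196036e-06]), 'tool_pos': array([ 0.1529139 , -0.65683398,  0.23031008]), 'eef_rot': array([-3.11926254e+00, -3.58415727e-01,  6.06910655e-04]), 'ft_force': array([0.03990722, 0.00549126, 0.2316209 ]), 'moment': array([-0.02478939,  0.00732306, -0.00520847]), 'gripper_width': 0.08493004276788933}
top {'fov_y': 52.63931937910879, 'cx': 256.4380160097856, 'cy': 187.54309637317996, 'eye': array([ 0.4180208 , -0.03590528,  1.39882397]), 'attitude': array([-2.16480929,  2.17335625, -0.09320764])}
side {'fov_y': 50.462394974392005, 'cx': 252.76772380762327, 'cy': 192.94752415877466, 'eye': array([0.12319353, 0.85156949, 0.7248325 ]), 'attitude': array([-0.55159603,  2.54424471, -1.39191427])}
wrist {'fov_y': 67.97852730810975, 'cx': 253.17269535151937, 'cy': 193.02008028612548, 'eye': array([ 0.23172729, -0.63812528,  0.37354682]), 'attitude': array([ 2.25327971, -1.78817681, -0.29242658])}
```

View pics/top0b.png

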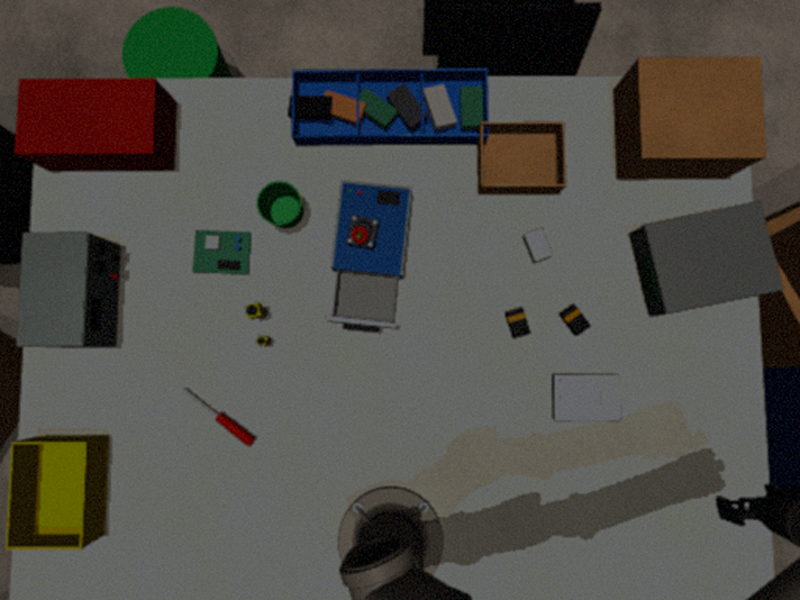

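View pics/side0b.png

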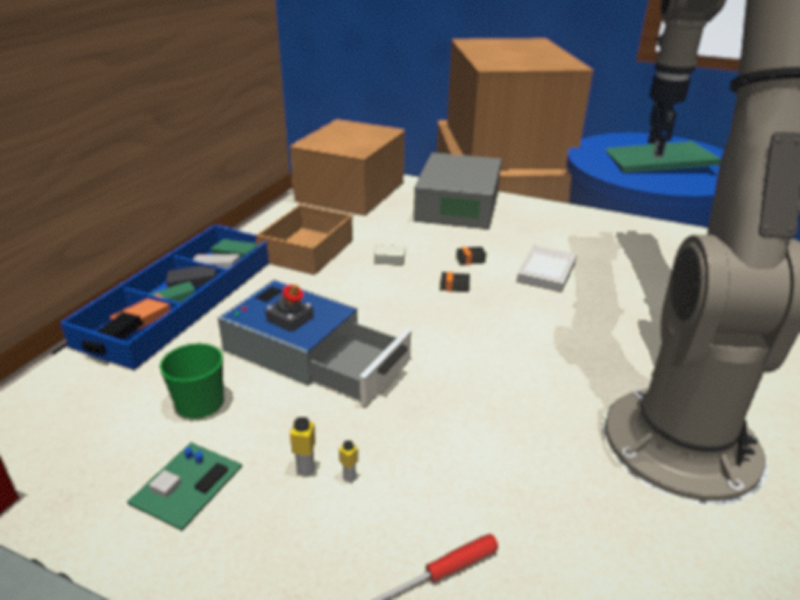

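The top view (800 px scale) shows the station at (370,230), with the drawer opening towards the robot at (365,297). Two black/orange chargers are at (517,322) and (574,320), and yellow couplers at (256,311), big, and (264,341), small. The side view confirms this.

Run:
```python
from h import *
c=manip.get_calibration("top"); s=manip.get_calibration("side")
im=cv2.imread("pics/top0.png"); sm=cv2.imread("pics/side0.png")
print("base px",proj(c,[0,0,0])/.64)
hsv=cv2.cvtColor(im,cv2.COLOR_BGR2HSV); 
def blobs(m,roi,mn=6):
    x0,y0,x1,y1=[int(t*.64) for t in roi]; z=np.zeros_like(m); z[y0:y1,x0:x1]=m[y0:y1,x0:x1]
    return sorted([k for k in cv2.findContours(z,cv2.RETR_EXTERNAL,cv2.CHAIN_APPROX_NONE)[0] if cv2.contourArea(k)>=mn],key=cv2.contourArea)[::-1]
H,S,V=cv2.split(hsv)
# chargers: not-table = dark or orange
m=((V<70)|(S>110)).astype(np.uint8)*255
for k in blobs(m,(490,290,610,350),30):
    r=cv2.minAreaRect(k); b=cv2.boxPoints(r)
    P=np.array([onz(c,*p,.028)[:2] for p in b]); o=P.mean(0); e=[np.round(P[1]-P[0],4),np.round(P[2]-P[1],4)]
    print("charger",o,"dist",np.hypot(*o),"edges",e,[np.linalg.norm(x) for x in e],"ang",[np.degrees(np.arctan2(x[1],x[0])) for x in e])
# blue top
m=((H>100)&(H<125)&(S>120)).astype(np.uint8)*255
m=cv2.morphologyEx(m,cv2.MORPH_CLOSE,np.ones((15,15)))
k=blobs(m,(320,170,430,285),500)[0]; b=cv2.boxPoints(cv2.minAreaRect(k))
P=np.array([onz(c,*p,.075)[:2] for p in b]); print("station",P.mean(0),P); e=[P[1]-P[0],P[2]-P[1]]
print([(np.linalg.norm(x),np.degrees(np.arctan2(x[1],x[0]))) for x in e])
# red collar & yellow
m=(((H<8)|(H>172))&(S>140)&(V>60)).astype(np.uint8)*255
for k in blobs(m,(340,200,380,260)): 
    u,v=np.mean(k[:,0],0); print("red top",u,v,onz(c,u,v,.11))
m=((H>20)&(H<35)&(S>130)).astype(np.uint8)*255
for k in blobs(m,(230,290,290,360)): 
    M=cv2.moments(k);u,v=M['m10']/M['m00'],M['m01']/M['m00']; print("yellow",u,v,cv2.minAreaRect(k),onz(c,u,v,.07))
# drawer front: white strip
def crop(i,x0,y0,x1,y1,f): return cv2.resize(i[y0:y1,x0:x1],None,fx=f,fy=f,interpolation=cv2.INTER_CUBIC)
a=crop(im,200,110,280,215,5); a=cv2.convertScaleAbs(a,alpha=1.6)
d=cv2.convertScaleAbs(crop(im,150,185,190,228,5),alpha=1.6); d2=cv2.convertScaleAbs(crop(im,310,180,390,225,5),alpha=1.6)
W=np.zeros((600,800,3),np.uint8); W[:a.shape[0],:400]=a; W[:d.shape[0],400:600]=d; W[300:525,400:800]=d2
cv2.imwrite("pics/mix.png",W)
```

```text
base px [390.64605579 538.58972819]
charger [ 0.48646228 -0.41459189] dist 0.6391650644862015 edges [array([ 0.0266, -0.0363]), array([-0.0544, -0.0388])] [np.float64(0.04500277769204918), np.float64(0.06681915892915744)] ang [np.float64(-53.76669593011947), np.float64(-144.50219400361658)]
charger [ 0.48055737 -0.28687298] dist 0.5596708792421734 edges [array([ 0.0136, -0.0416]), array([-0.0625, -0.0193])] [np.float64(0.04376665397308777), np.float64(0.06541207839535447)] ang [np.float64(-71.89623696549337), np.float64(-162.83931196162902)]
station [0.68706841 0.04124105] [[ 0.59815971  0.12546966]
 [ 0.79346989  0.10530077]
 [ 0.77565076 -0.04396851]
 [ 0.58099328 -0.0218377 ]]
[(np.float64(0.19634879752010143), np.float64(-5.895806942972307)), (np.float64(0.15032909810366735), np.float64(-96.80751148413049))]
red top 229.79310344827587 149.75862068965517 [0.66817293 0.06404337 0.11      ]
yellow 163.99549549549548 199.26126126126124 ((164.3000030517578, 199.90003967285156), (9.391485214233398, 10.28591251373291), 26.56505012512207) [0.50466284 0.29287198 0.07      ]
yellow 169.0897435897436 217.65384615384616 ((168.5, 217.5), (5.0, 5.0), 90.0) [0.44157421 0.27421794 0.07      ]
```

View pics/mix.png

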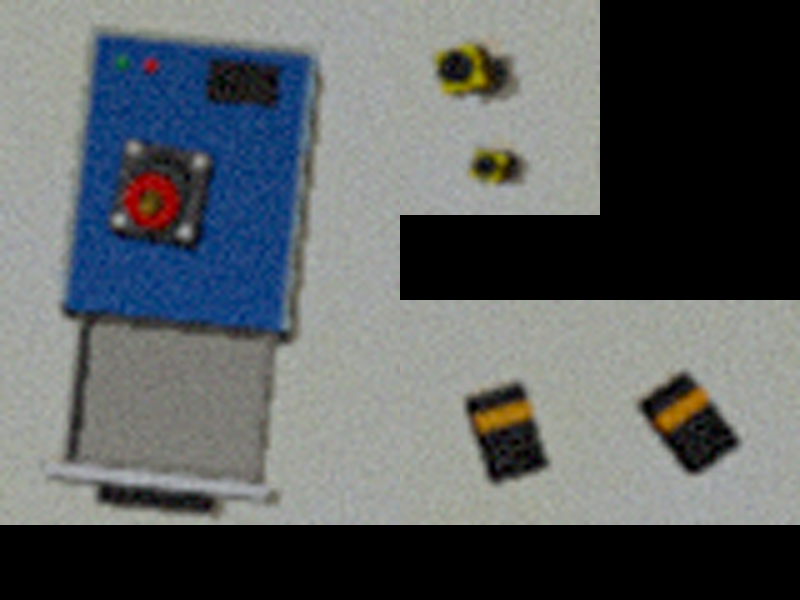

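The crop shows the station yawed about -6°. The nipple and collar sit at crop (150,200), the empty drawer's lip edge at (157,507), the big coupler at (460,68), and the nearer charger on the left. That charger, at about (0.48,-0.29), is the one to take.

```bash
cat >> h.py <<'E'
def down(yaw,tilt=None):
    "tool z down, tool x at yaw (deg)"
    y=np.radians(yaw); x=np.array([np.cos(y),np.sin(y),0]); z=np.array([0,0,-1.]); return np.c_[x,np.cross(z,x),z]
def inc(p,Rt,o=None):
    o=o or manip.get_obs(); R0=R.from_rotvec(o["eef_rot"])
    rv=(R0.inv()*R.from_matrix(Rt)).as_rotvec(); d=R0.inv().apply(np.array(p)-o["tool_pos"])
    print("inc",np.round(rv,4).tolist(),np.round(d,4).tolist(),"rows>=",max(np.linalg.norm(d)/.05,np.degrees(np.linalg.norm(rv))/8.59))
E
python3 - <<'E'
from h import *
inc([.482,-.288,.15],down(17.3))
c=manip.get_calibration("top"); p=onz(c,231.4,211.4,.056); print("lip",p)
a=np.radians(-6.3);x=np.array([np.cos(a),np.sin(a)]);print("lip in st",(p[:2]-[.687,.041])@x)
E
```

```text
inc [-0.0014, 0.0001, -0.0731] [0.4042, -0.2846, 0.0809] rows>= 10.01787950802097
lip [0.46258737 0.06203922 0.056     ]
lip in st -0.22536611924011102
```

Call:
arm_command(
  increments=[
    [0, 0, -0.073, 0.404, -0.285, 0.081, 0.085],
    [0, 0, -0.073, 0.404, -0.285, 0.081, 0.085],
    [0, 0, -0.073, 0.404, -0.285, 0.081, 0.085],
    [0, 0, -0.073, 0.404, -0.285, 0.081, 0.085],
    [0, 0, -0.073, 0.404, -0.285, 0.081, 0.085],
    [0, 0, -0.073, 0.404, -0.285, 0.081, 0.085],
    [0, 0, -0.073, 0.404, -0.285, 0.081, 0.085],
    [0, 0, -0.073, 0.404, -0.285, 0.081, 0.085],
    [0, 0, -0.073, 0.404, -0.285, 0.081, 0.085],
    [0, 0, -0.073, 0.404, -0.285, 0.081, 0.085],
    [0, 0, -0.073, 0.404, -0.285, 0.081, 0.085],
    [0, 0, -0.073, 0.404, -0.285, 0.081, 0.085],
  ],
)

```text
t: 1.35
tool_pos: [0.4825, -0.286, 0.1494]
eef_rot: [-3.103, -0.478, 0.001]
ft_force: [-1.1, -2.1, 1.2]
gripper_width: 0.0849
```

Run:
```python
from h import *
o=manip.get_obs();c=manip.get_calibration("wrist");im=manip.capture("wrist")
print(o["t"],o["tool_pos"],o["eef_rot"],o["ft_force"])
hsv=cv2.cvtColor(im,cv2.COLOR_BGR2HSV);H,S,V=cv2.split(hsv)
u0=proj(c,[.482,-.288,.028]);print(u0)
m=((H>5)&(H<25)&(S>130)).astype(np.uint8)*255
for k in cv2.findContours(m,0,1)[0]:
    if cv2.contourArea(k)>60: print("or",cv2.contourArea(k),cv2.minAreaRect(k))
m=((V<75)|((H>5)&(H<25)&(S>130))).astype(np.uint8)*255
for k in cv2.findContours(m,0,1)[0]:
    if cv2.contourArea(k)>1500:
        r=cv2.minAreaRect(k);P=np.array([onz(c,*p,.028)[:2] for p in cv2.boxPoints(r)]);e=P[1]-P[0];f=P[2]-P[1]
        print(r,P.mean(0),[(np.linalg.norm(x),np.degrees(np.arctan2(x[1],x[0]))) for x in(e,f)])
cv2.imwrite("pics/w1.png",im)
```

```text
1.35 [ 0.48251513 -0.2859511   0.14943577] [-3.10273903e+00 -4.77893571e-01  1.26298938e-03] [-1.13305716 -2.06751587  1.23705471]
[256.10993234 187.1233997 ]
or 472.5 ((376.7991638183594, 208.49346923828125), (17.445608139038086, 47.711097717285156), 82.40535736083984)
or 500.5 ((257.5, 175.5), (13.0, 41.0), 90.0)
((255.5, 315.5), (135.0, 511.0), 90.0) [ 0.32671831 -0.33583076] [(np.float64(0.5347911012158476), np.float64(-72.3989848956502)), (np.float64(0.19844448979796284), np.float64(-146.54378145419994))]
((378.294189453125, 213.17648315429688), (64.99954986572266, 47.53697967529297), 75.96376037597656) [ 0.49172144 -0.41367426] [(np.float64(0.044496337938904694), np.float64(-57.362755803774014)), (np.float64(0.07241846626212395), np.float64(-140.82061705517094))]
((258.0, 183.5), (67.0, 42.0), 90.0) [ 0.48479942 -0.28902614] [(np.float64(0.03915091131360358), np.float64(-72.46183807213549)), (np.float64(0.06775261248481647), np.float64(-160.84683638299634))]
```

View pics/w1.png

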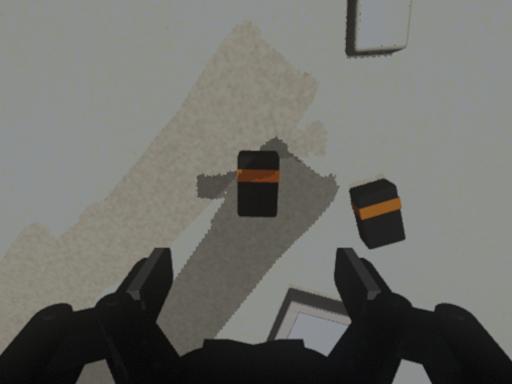

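The wrist view shows the charger at (258,184), square to the jaws and centred. The neighbouring charger is at (378,213), clear of the fingers.

Call:
arm_command(
  increments=[
    [0, 0, 0, 0.001, 0.002, 0.05, 0.085],
    [0, 0, 0, 0.001, 0.002, 0.095, 0.085],
    [0, 0, 0, 0.001, 0.002, 0.13, 0.085],
    [0, 0, 0, 0.001, 0.002, 0.145, 0.085],
    [0, 0, 0, 0.001, 0.002, 0.145, 0.085],
    [0, 0, 0, 0.001, 0.002, 0.145, 0.02],
    [0, 0, 0, 0.001, 0.002, 0.145, 0.02],
    [0, 0, 0, 0.001, 0.002, 0.145, 0.02],
    [0, 0, 0, 0.001, 0.002, 0.145, 0.02],
    [0, 0, 0, 0.001, 0.002, 0.145, 0.02],
    [0, 0, 0, 0.001, 0.002, 0.145, 0.02],
  ],
)

```text
t: 2.5
tool_pos: [0.484, -0.2899, 0.0065]
eef_rot: [3.105, 0.473, 0.002]
ft_force: [-0.9, 0.7, 6.6]
gripper_width: 0.0387
```

Run:
```python
from h import *
o=manip.get_obs();print(o["t"],o["tool_pos"],o["ft_force"],o["gripper_width"])
a=np.radians(-6.3);x=np.array([np.cos(a),np.sin(a)]);y=np.array([-x[1],x[0]]);st=np.array([.687,.041])
# drop at x_st=-153
p=st-.153*x; print("place",p)
inc([*o["tool_pos"][:2],.16],down(17.3)); inc([*p,.16],down(-6.3));
```

```text
2.5 [ 0.48399892 -0.2898978   0.00650075] [-0.89133657  0.72273142  6.5722033 ] 0.03872640418862615
place [0.53492397 0.05778935]
inc [0.0007, -0.0012, 0.0003] [0.0002, 0.0001, -0.1535] rows>= 3.0699850364856105
inc [0.0004, -0.0013, 0.4122] [0.1523, -0.3167, -0.1535] rows>= 7.669204243146505
```

Call:
arm_command(
  increments=[
    [0, 0, 0, 0, 0, -0.05, 0.02],
    [0, 0, 0, 0, 0, -0.1, 0.02],
    [0, 0, 0, 0, 0, -0.154, 0.02],
    [0, 0, 0.1, 0.03, -0.03, -0.154, 0.02],
    [0, 0, 0.412, 0.152, -0.317, -0.154, 0.02],
    [0, 0, 0.412, 0.152, -0.317, -0.154, 0.02],
    [0, 0, 0.412, 0.152, -0.317, -0.154, 0.02],
    [0, 0, 0.412, 0.152, -0.317, -0.154, 0.02],
    [0, 0, 0.412, 0.152, -0.317, -0.154, 0.02],
    [0, 0, 0.412, 0.152, -0.317, -0.154, 0.02],
    [0, 0, 0.412, 0.152, -0.317, -0.154, 0.02],
    [0, 0, 0.412, 0.152, -0.317, -0.154, 0.02],
  ],
)

```text
t: 3.7
tool_pos: [0.5346, 0.0626, 0.1612]
eef_rot: [-3.136, 0.162, -0.004]
ft_force: [0.4, -0.1, -2.2]
gripper_width: 0.0389
```

Run:
```python
from h import *
o=manip.get_obs();print(o["t"],o["tool_pos"],o["ft_force"],o["gripper_width"])
c=manip.get_calibration("wrist");im=manip.capture("wrist");cv2.imwrite("pics/w2.png",im)
inc([.5349,.0578,.019],down(-6.3)); print(c)
```

```text
3.7 [0.53455488 0.06257247 0.16124418] [ 0.44118566 -0.09324288 -2.21845403] 0.03894267832384896
inc [-0.0002, -0.002, 0.0036] [0.0004, 0.0018, 0.142] rows>= 2.8402115213567884
{'fov_y': 67.97852730810975, 'cx': 253.17269535151937, 'cy': 193.02008028612548, 'eye': array([0.61455605, 0.05460025, 0.3046019 ]), 'attitude': array([ 1.94879996, -2.15977288, -0.34964614])}
```

View pics/w2.png

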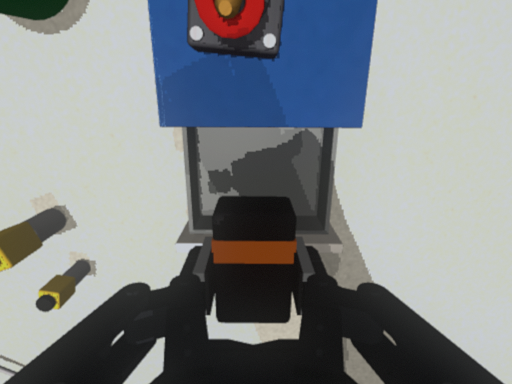

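The wrist view shows the charger held at (254,260). The station front edge is at row 127 (columns 160–364) and the drawer's front panel at row 237 (columns 178–342).

Run:
```python
from h import *
c={'fov_y': 67.97852730810975, 'cx': 253.17269535151937, 'cy': 193.02008028612548, 'eye': np.array([0.61455605, 0.05460025, 0.3046019 ]), 'attitude': np.array([ 1.94879996, -2.15977288, -0.34964614])}
for n,u,v,z in [("st L",160,127,.075),("st R",364,127,.075),("panel L",184,234,.068),("panel R",337,234,.068),("lid L",178,243,.068),("lid R",342,243,.068),("wallL",188,170,.048),("wallR",337,170,.048),("nipple tip",228,6,.135)]: print(n,onz(c,u,v,z))
```

```text
st L [0.60125103 0.13039872 0.075     ]
st R [ 0.58474845 -0.02963347  0.075     ]
panel L [0.50388723 0.13046733 0.068     ]
panel R [ 0.48959215 -0.00934871  0.068     ]
lid L [0.49532587 0.13767057 0.068     ]
lid R [ 0.47984576 -0.01386104  0.068     ]
wallL [0.5587446  0.12150925 0.048     ]
wallR [ 0.54466392 -0.01547174  0.048     ]
nipple tip [0.66118164 0.06319326 0.135     ]
```

Run:
```python
from h import *
inc([.541,.0545,.019],down(-6.0)); print(manip.get_obs()["tool_pos"])
```

```text
inc [-0.0002, -0.002, -0.0016] [0.0068, 0.0044, 0.142] rows>= 2.8448441604594175
[0.53442866 0.05961691 0.16099817]
```

Call:
arm_command(
  increments=[
    [0, 0, 0, 0.007, 0.0045, 0.02, 0.02],
    [0, 0, 0, 0.007, 0.0045, 0.06, 0.02],
    [0, 0, 0, 0.007, 0.0045, 0.1, 0.02],
    [0, 0, 0, 0.007, 0.0045, 0.13, 0.02],
    [0, 0, 0, 0.007, 0.0045, 0.142, 0.02],
    [0, 0, 0, 0.007, 0.0045, 0.143, 0.02],
    [0, 0, 0, 0.007, 0.0045, 0.143, 0.02],
  ],
)

```text
t: 4.45
tool_pos: [0.5419, 0.0533, 0.0187]
eef_rot: [3.137, -0.169, 0.005]
ft_force: [0.8, 0.1, -0.8]
gripper_width: 0.0392
```

Call:
arm_command(
  increments=[
    [0, 0, 0, 0, 0, 0, 0.06],
    [0, 0, 0, 0, 0, 0, 0.06],
    [0, 0, 0, 0, 0, 0, 0.06],
    [0, 0, 0, 0, 0, -0.02, 0.06],
    [0, 0, 0, 0, 0, -0.06, 0.06],
    [0, 0, 0, 0, 0, -0.11, 0.06],
    [0, 0, 0, -0.03, 0, -0.13, 0.06],
    [0, 0, 0, -0.08, 0, -0.13, 0.0],
    [0, 0, 0, -0.12, 0, -0.13, 0.0],
    [0, 0, 0, -0.125, 0, -0.13, 0.0],
    [0, 0, 0, -0.125, 0, -0.13, 0.0],
  ],
)

```text
t: 5.55
tool_pos: [0.4167, 0.0669, 0.1489]
eef_rot: [3.137, -0.168, 0.007]
ft_force: [0.5, 0.6, 0.9]
gripper_width: 0.0019
```

Run:
```python
from h import *
o=manip.get_obs();print(o["t"],o["tool_pos"],o["ft_force"],o["gripper_width"])
c=manip.get_calibration("wrist");im=manip.capture("wrist");cv2.imwrite("pics/w3.png",im);np.save("w3.npy",c,allow_pickle=True)
```

```text
5.55 [0.41666395 0.06686376 0.14889453] [0.48783317 0.64216489 0.90452015] 0.001853518662524141
```

View pics/w3.png

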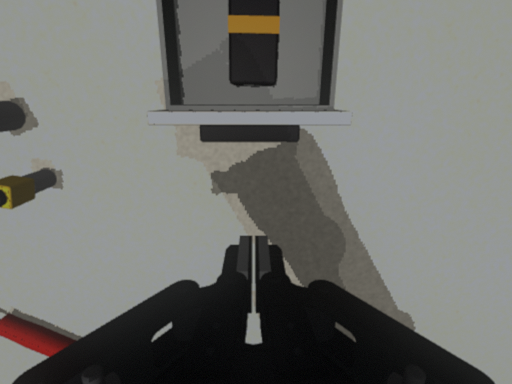

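The charger lies flat in the drawer at (254,45). The lip is at (249,133), straight ahead of the closed fingers.

Call:
arm_command(
  increments=[
    [0, 0, 0, 0, 0, 0.05, 0.0],
    [0, 0, 0, 0, 0, 0.095, 0.0],
    [0, 0, 0, 0, 0, 0.108, 0.0],
    [0, 0, 0, 0.015, -0.001, 0.108, 0.0],
    [0, 0, 0, 0.03, -0.001, 0.108, 0.0],
    [0, 0, 0, 0.045, -0.002, 0.108, 0.0],
    [0, 0, 0, 0.06, -0.002, 0.108, 0.0],
    [0, 0, 0, 0.075, -0.002, 0.108, 0.0],
    [0, 0, 0, 0.09, -0.002, 0.108, 0.0],
    [0, 0, 0, 0.105, -0.002, 0.108, 0.0],
    [0, 0, 0, 0.118, -0.002, 0.108, 0.0],
    [0, 0, 0, 0.126, -0.002, 0.108, 0.0],
  ],
)

```text
t: 6.8
tool_pos: [0.5454, 0.0549, 0.0409]
eef_rot: [3.137, -0.17, 0.007]
ft_force: [-1.9, -0.5, -1.9]
gripper_width: -0.0002
```

Call:
arm_command(
  increments=[
    [0, 0, 0, 0.004, 0, 0, 0.0],
    [0, 0, 0, 0.007, 0, 0, 0.0],
    [0, 0, 0, 0.009, 0, 0, 0.0],
  ],
)

```text
t: 7.1
tool_pos: [0.5543, 0.054, 0.0409]
eef_rot: [3.137, -0.17, 0.006]
ft_force: [-3.0, 0.2, -1.2]
gripper_width: 0.0003
```

Call:
arm_command(
  increments=[
    [0, 0, 0, 0.002, 0, 0, 0.0],
    [0, 0, 0, 0.004, 0, 0, 0.0],
    [0, 0, 0, 0.005, 0, 0, 0.0],
  ],
)

```text
t: 7.4
tool_pos: [0.5588, 0.0534, 0.0409]
eef_rot: [3.137, -0.17, 0.005]
ft_force: [-5.7, 0.1, 2.2]
gripper_width: 0.0
```

Call:
arm_command(
  increments=[
    [0, 0, 0, 0.001, 0, 0, 0.0],
    [0, 0, 0, 0.003, 0, 0, 0.0],
    [0, 0, 0, 0.004, 0, 0, 0.0],
  ],
)

```text
t: 7.7
tool_pos: [0.5587, 0.0534, 0.0406]
eef_rot: [3.135, -0.169, -0.007]
ft_force: [-15.3, 2.1, 11.2]
gripper_width: 0.0002
```

The push stalled at 15 N where the lip should be when shut, so the drawer is closed. Next I back off and look at the nipple from a tilted tool pose.

```bash
cat >> h.py <<'E'
def axis(az,lean=25): 
    a,l=np.radians(az),np.radians(lean); return np.array([np.cos(a)*np.sin(l),np.sin(a)*np.sin(l),np.cos(l)])
def onaxis(n,yaw=0):
    "tool z=-n, tool x nearest to heading yaw"
    z=-n; h=np.array([np.cos(np.radians(yaw)),np.sin(np.radians(yaw)),0]); x=h-z*(h@z); x/=np.linalg.norm(x); return np.c_[x,np.cross(z,x),z]
E
python3 - <<'E'
from h import *
n=axis(176); p=np.array([.66,.063,.13])+.11*n
inc(p+[0,-.08,0],onaxis(n,-4)); inc(p+[0,.08,0],onaxis(n,-4))
E
```

```text
inc [0.0101, 0.4409, -0.0367] [0.0609, 0.0612, -0.1893] rows>= 4.160610761079094
inc [0.0101, 0.4409, -0.0367] [0.0437, -0.0978, -0.1895] rows>= 4.353893511726807
```

Call:
arm_command(
  increments=[
    [0, 0, 0, -0.03, 0, 0, 0.0],
    [0, 0, 0, -0.03, 0, -0.05, 0.0],
    [0, 0, 0, -0.03, 0, -0.1, 0.0],
    [0, 0, 0, -0.03, 0.03, -0.15, 0.0],
    [0.01, 0.1, -0.037, 0, 0.061, -0.189, 0.0],
    [0.01, 0.25, -0.037, 0.03, 0.061, -0.189, 0.0],
    [0.01, 0.441, -0.037, 0.061, 0.061, -0.189, 0.0],
    [0.01, 0.441, -0.037, 0.061, 0.061, -0.189, 0.0],
    [0.01, 0.441, -0.037, 0.061, 0.061, -0.189, 0.0],
    [0.01, 0.441, -0.037, 0.061, 0.061, -0.189, 0.0],
    [0.01, 0.441, -0.037, 0.061, 0.061, -0.189, 0.0],
  ],
)

```text
t: 8.8
tool_pos: [0.6146, -0.0133, 0.2301]
eef_rot: [3.051, -0.106, 0.678]
ft_force: [-0.2, 0.8, -0.8]
gripper_width: 0.0
```

```bash
cat >> h.py <<'E'
def snap(name):
    o=manip.get_obs(); c=manip.get_calibration("wrist"); im=manip.capture("wrist"); cv2.imwrite(f"pics/{name}.png",im); np.save(name+".npy",c,allow_pickle=True)
    print(o["t"],o["tool_pos"],o["eef_rot"],o["ft_force"],"vel",abs(o["qvel"]).max()); return c,im
def load(name): return np.load(name+".npy",allow_pickle=True).item(),cv2.imread(f"pics/{name}.png")
E
python3 - <<'E'
from h import *
snap("n1")
n=axis(176); p=np.array([.66,.063,.13])+.11*n
inc(p+[0,.08,0],onaxis(n,-4))
E
```

```text
8.8 [ 0.61457744 -0.01327869  0.23013789] [ 3.05060865 -0.10585556  0.6775525 ] [-0.21435079  0.83554498 -0.76341632] vel 0.004968320238661587
inc [-0.0003, -0.0006, 0.0003] [-0.0109, -0.1591, -0.0048] rows>= 3.1907480099611196
```

Call:
arm_command(
  increments=[
    [0, 0, 0, -0.005, -0.05, -0.005, 0.0],
    [0, 0, 0, -0.011, -0.1, -0.005, 0.0],
    [0, 0, 0, -0.011, -0.145, -0.005, 0.0],
    [0, 0, 0, -0.011, -0.159, -0.005, 0.0],
    [0, 0, 0, -0.011, -0.159, -0.005, 0.0],
    [0, 0, 0, -0.011, -0.159, -0.005, 0.0],
  ],
)

```text
t: 9.45
tool_pos: [0.6137, 0.1454, 0.2297]
eef_rot: [3.05, -0.107, 0.676]
ft_force: [0.9, 0.1, 0.4]
gripper_width: 0.0002
```

Run:
```python
from h import *
snap("n2")
t=[]
for n in("n1","n2"):
    c,im=load(n); u,v=proj(c,[.66,.063,.115]); print(n,u,v,c["eye"])
    u,v=int(np.clip(u,65,447)),int(np.clip(v,65,319)); print("origin",u-65,v-65)
    t.append(cv2.resize(im[v-65:v+65,u-65:u+65],(400,400),interpolation=cv2.INTER_CUBIC))
cv2.imwrite("pics/n12.png",np.hstack(t))
```

```text
9.45 [0.61369236 0.14538859 0.2297138 ] [ 3.05001969 -0.10656072  0.67632189] [0.88415765 0.14255103 0.40039941] vel 0.02516041776121668
n1 173.4267052170519 198.1928922288325 [ 0.62734039 -0.01362089  0.39421399]
origin 108 133
n2 333.66437076903725 186.04888818158472 [0.62657247 0.14515077 0.39375639]
origin 268 121
```

View pics/n12.png

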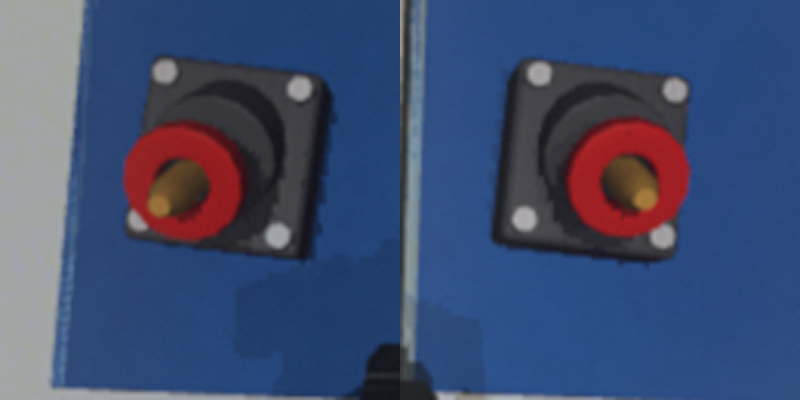

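Both crops show the red collar face centred at about (184,182) left and (228,179) right, and the brass tip at (159,206) and (245,200). I'll triangulate these.

Run:
```python
from h import *
def tri(L):
    A=np.zeros((3,3));b=np.zeros(3)
    for e,d in L: P=np.eye(3)-np.outer(d,d);A+=P;b+=P@e
    p=np.linalg.solve(A,b);return p,[np.linalg.norm((np.eye(3)-np.outer(d,d))@(p-e))*1e3 for e,d in L]
tips={"n1":(108+159.5/3.077,133+206/3.077),"n2":(268+245/3.077,121+200/3.077)}
off={"n1":(108,133),"n2":(268,121)}
bol={"n1":[(164,71),(300,88),(277,236)],"n2":[(139,73),(275,90),(262,236)]}
T=[];C=[];Rr=[];B=[[],[],[]]
for n in off:
    c,im=load(n);u0,v0=off[n];H,S,V=cv2.split(cv2.cvtColor(im,cv2.COLOR_BGR2HSV))
    m=(((H<8)|(H>172))&(S>150)&(V>120)).astype(np.uint8); k=np.zeros_like(m);k[v0:v0+130,u0:u0+130]=1;m*=k
    ct=max(cv2.findContours(m,0,1)[0],key=cv2.contourArea); el=cv2.fitEllipse(cv2.convexHull(ct)); print(n,el)
    C.append(ray(c,*el[0]))
    T.append(ray(c,*tips[n]))
    for i,(x,y) in enumerate(bol[n]): B[i].append(ray(c,u0+x/3.077,v0+y/3.077))
pt,r=tri(T);print("tip",pt,r);pc,r=tri(C);print("collar",pc,r)
a=pt-pc;L=np.linalg.norm(a);a/=L;print("axis",a,"len",L,"lean",np.degrees(np.arccos(a[2])),"az",np.degrees(np.arctan2(a[1],a[0])))
Q=[tri(b) for b in B];
for q in Q: print("bolt",q)
d=Q[1][0]-Q[2][0];print("block yaw",np.degrees(np.arctan2(d[1],d[0])));d=Q[0][0]-Q[1][0];print(np.degrees(np.arctan2(d[1],d[0]))-90)
```

```text
n1 ((166.7489471435547, 192.01002502441406), (34.56703567504883, 38.58123016357422), 128.1542205810547)
n2 ((341.98773193359375, 178.59092712402344), (36.21128463745117, 39.179691314697266), 55.532676696777344)
tip [0.65443518 0.06326014 0.15577749] [np.float64(0.10405510687755906), np.float64(0.10405510687756729)]
collar [0.66321617 0.06204967 0.13958938] [np.float64(0.08139344906962183), np.float64(0.08139344906952821)]
axis [-0.47577834  0.06558695  0.87711648] len 0.01845605398456358 lean 28.703540955736255 az 172.15113575085297
bolt (array([0.70605039, 0.07680253, 0.10460033]), [np.float64(0.022214575587357448), np.float64(0.022214575587330795)])
bolt (array([0.69709179, 0.03131691, 0.10417091]), [np.float64(0.04439798967468919), np.float64(0.04439798967452949)])
bolt (array([0.64782296, 0.04133229, 0.10460384]), [np.float64(0.09339903730826785), np.float64(0.09339903730838617)])
block yaw -11.490539030751334
-11.142059931007978
```

Run:
```python
from h import *
inc([.49,.29,.20],down(10))
```

```text
inc [0.0545, -0.4341, -0.242] [-0.1337, -0.1365, -0.0298] rows>= 3.8679911023921965
```

Call:
arm_command(
  increments=[
    [0.01, -0.08, -0.04, -0.025, -0.025, -0.025, 0.085],
    [0.02, -0.2, -0.1, -0.06, -0.06, -0.03, 0.085],
    [0.04, -0.3, -0.16, -0.1, -0.1, -0.03, 0.085],
    [0.055, -0.434, -0.242, -0.134, -0.137, -0.03, 0.085],
    [0.055, -0.434, -0.242, -0.134, -0.137, -0.03, 0.085],
    [0.055, -0.434, -0.242, -0.134, -0.137, -0.03, 0.085],
    [0.055, -0.434, -0.242, -0.134, -0.137, -0.03, 0.085],
    [0.055, -0.434, -0.242, -0.134, -0.137, -0.03, 0.085],
  ],
)

```text
t: 10.3
tool_pos: [0.4908, 0.2883, 0.2006]
eef_rot: [3.13, 0.269, 0.003]
ft_force: [-0.9, 0.9, -0.9]
gripper_width: 0.0852
```

Run:
```python
from h import *
c,im=snap("c1")
H,S,V=cv2.split(cv2.cvtColor(im,cv2.COLOR_BGR2HSV))
m=((H>18)&(H<35)&(S>130)&(V>60)).astype(np.uint8)
for k in cv2.findContours(m,0,1)[0]:
    if cv2.contourArea(k)>60: print(cv2.contourArea(k),cv2.minAreaRect(k))
print(proj(c,[.505,.293,.098]))
```

```text
10.3 [0.49077836 0.28829867 0.20057581] [3.12963928e+00 2.68539162e-01 2.80862827e-03] [-0.9284266   0.92764694 -0.89439955] vel 0.006219930660755265
109.5 ((249.6000213623047, 223.8000030517578), (18.782970428466797, 17.8885440826416), 26.56505012512207)
345.0 ((246.0951690673828, 167.427001953125), (33.991214752197266, 31.396968841552734), 86.18592071533203)
[251.43729379 176.49030073]
```

View pics/c1.png

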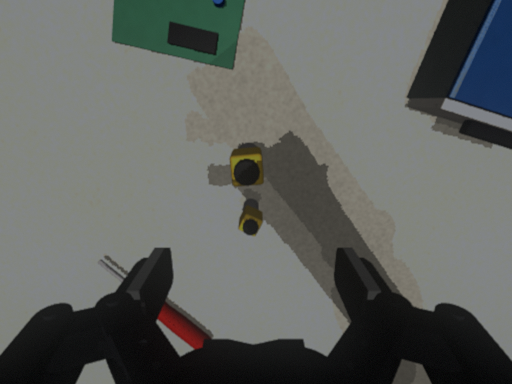

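The wrist view shows the big coupler's cap at (246,172) and the small one at (250,226), which is nearer the robot and not in the jaw direction. The screwdriver, board and station are clear.

Run:
```python
from h import *
c,im=load("c1")
H,S,V=cv2.split(cv2.cvtColor(im,cv2.COLOR_BGR2HSV))
x=im[135:205,215:280]
m=((H>18)&(H<35)&(S>130)).astype(np.uint8); q=np.zeros_like(m);q[140:200,220:275]=m[140:200,220:275]
print("V of yellow",np.percentile(V[q>0],[5,25,50,75,95]))
t=(q>0)&(V>np.percentile(V[q>0],50)); 
for name,mm in(("bright",t),):
    r=cv2.minAreaRect(np.argwhere(mm)[:,::-1].astype(np.float32)); print(name,r)
    P=np.array([onz(c,*p,.088)[:2] for p in cv2.boxPoints(r)]);e=P[1]-P[0];f=P[2]-P[1];print(P.mean(0),[(np.linalg.norm(z),np.degrees(np.arctan2(z[1],z[0]))) for z in(e,f)])
d=((V<60)&(S<140)).astype(np.uint8);q2=np.zeros_like(d);q2[155:190,230:263]=d[155:190,230:263]
k=max(cv2.findContours(q2,0,1)[0],key=cv2.contourArea);ce,ra=cv2.minEnclosingCircle(k);print("cap",ce,ra,onz(c,*ce,.098))
cv2.imwrite("pics/c1z.png",cv2.convertScaleAbs(cv2.resize(x,None,fx=8,fy=8,interpolation=cv2.INTER_CUBIC),alpha=1.5))
```

```text
V of yellow [ 58.    61.    77.   119.25 129.  ]
bright ((246.3743133544922, 169.0543975830078), (30.147104263305664, 31.40323257446289), 85.03025817871094)
[0.50829125 0.29835139] [(np.float64(0.02845492267146925), np.float64(-75.19269372332684)), (np.float64(0.028388140100834583), np.float64(-164.78260181886444))]
cap (246.40475463867188, 172.26190185546875) 13.478267669677734 [0.50806436 0.29805707 0.098     ]
```

View pics/c1z.png

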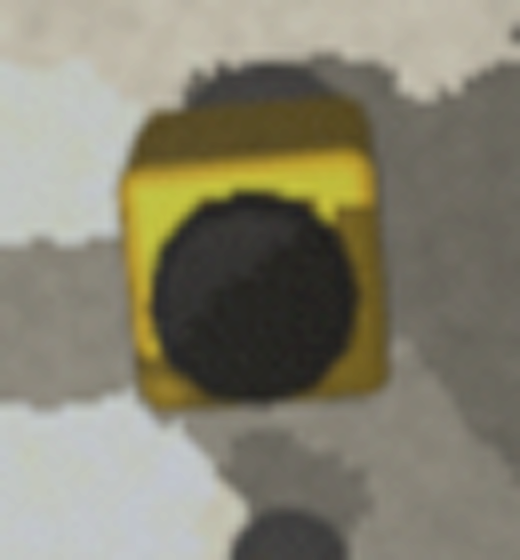

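The zoomed crop shows the handle's top edge tilted about -5° in the image, so its yaw is about 15°. The cap centre is at (0.508,0.298) and the handle measures about 30 mm, which is the right size.

Run:
```python
from h import *
inc([.508,.298,.049],down(15))
```

```text
inc [0.0004, -0.0017, -0.0902] [0.0184, -0.0063, 0.1517] rows>= 3.058610875521182
```

Call:
arm_command(
  increments=[
    [0, 0, -0.09, 0.0185, -0.0065, 0.02, 0.085],
    [0, 0, -0.09, 0.0185, -0.0065, 0.05, 0.085],
    [0, 0, -0.09, 0.0185, -0.0065, 0.09, 0.085],
    [0, 0, -0.09, 0.0185, -0.0065, 0.125, 0.085],
    [0, 0, -0.09, 0.0185, -0.0065, 0.152, 0.085],
    [0, 0, -0.09, 0.0185, -0.0065, 0.152, 0.085],
    [0, 0, -0.09, 0.0185, -0.0065, 0.152, 0.015],
    [0, 0, -0.09, 0.0185, -0.0065, 0.152, 0.015],
    [0, 0, -0.09, 0.0185, -0.0065, 0.152, 0.015],
    [0, 0, -0.09, 0.0185, -0.0065, 0.152, 0.015],
    [0, 0, -0.09, 0.0185, -0.0065, 0.152, 0.015],
    [0, 0, -0.09, 0.0185, -0.0065, 0.152, 0.015],
  ],
)

```text
t: 11.55
tool_pos: [0.5089, 0.2987, 0.0502]
eef_rot: [-3.114, -0.409, -0.006]
ft_force: [-0.9, -1.5, 6.5]
gripper_width: 0.0297
```

Run:
```python
from h import *
o=manip.get_obs();print(o["t"],o["tool_pos"],o["ft_force"],o["gripper_width"])
pt=np.array([.65444,.06326,.15578]);pc=np.array([.66322,.06205,.13959])
n=axis(169.5); o0=((pt-54e-3*n)+(pc-36e-3*n))/2; print("origin",o0,pt-54e-3*n,pc-36e-3*n,n)
h=o["tool_pos"][2]; print("mouth is",h,"below TCP")
for m in(.12,.064,):  # mouth distance along n
    p=o0+n*(m+h); print(m,p); inc(p,onaxis(n,-10.5),o)
inc([*o["tool_pos"][:2],.19],down(15),o)
```

```text
11.55 [0.50893979 0.29867139 0.05024468] [-0.92006178 -1.53983361  6.50120348] 0.02973021122214573
origin [0.67752937 0.05918928 0.10690115] [0.67687924 0.05910113 0.10683938] [0.67817949 0.05927742 0.10696292] [-0.41554148  0.07701606  0.90630779]
mouth is 0.05024467804061897 below TCP
0.12 [0.60678564 0.07230085 0.26119523]
inc [-0.0978, 0.4251, 0.4373] [0.0369, 0.244, -0.2108] rows>= 6.490533601070694
0.064 [0.63005596 0.06798795 0.21044199]
inc [-0.0978, 0.4251, 0.4373] [0.058, 0.2542, -0.1599] rows>= 6.117095910556254
inc [0.0001, -0.0041, -0.0004] [0.0006, 0.0, -0.1398] rows>= 2.7951064391876206
```

Call:
arm_command(
  increments=[
    [0, 0, 0, 0, 0, -0.05, 0.015],
    [0, 0, 0, 0, 0, -0.1, 0.015],
    [0, 0, 0, 0, 0, -0.15, 0.015],
    [-0.02, 0.1, 0.1, 0.01, 0.04, -0.195, 0.015],
    [-0.04, 0.2, 0.2, 0.02, 0.09, -0.21, 0.015],
    [-0.07, 0.3, 0.3, 0.03, 0.14, -0.211, 0.015],
    [-0.098, 0.425, 0.437, 0.037, 0.19, -0.211, 0.015],
    [-0.098, 0.425, 0.437, 0.037, 0.244, -0.211, 0.015],
    [-0.098, 0.425, 0.437, 0.037, 0.244, -0.211, 0.015],
    [-0.098, 0.425, 0.437, 0.037, 0.244, -0.211, 0.015],
    [-0.098, 0.425, 0.437, 0.037, 0.244, -0.211, 0.015],
    [-0.098, 0.425, 0.437, 0.037, 0.244, -0.211, 0.015],
  ],
)

```text
t: 12.75
tool_pos: [0.6066, 0.0741, 0.2615]
eef_rot: [3.018, -0.274, 0.669]
ft_force: [-0.6, -0.1, -1.3]
gripper_width: 0.0296
```

Run:
```python
from h import *
c,im=snap("p1"); print(manip.get_obs()["gripper_width"])
pt=np.array([.65444,.06326,.15578]); print("tip px",proj(c,pt))
s=manip.get_calibration("side");i2=manip.capture("side");u,v=map(int,proj(s,pt));print("side tip",u,v)
x0,y0=u-50,v-60
W=np.zeros((480,800,3),np.uint8);W[:300,:400]=cv2.resize(im,(400,300));W[:480,400:]=cv2.resize(i2[y0:y0+120,x0:x0+100],(400,480),interpolation=cv2.INTER_CUBIC)
cv2.imwrite("pics/p1m.png",W)
n=axis(169.5);o0=np.array([.67753,.05919,.1069]);inc(o0+n*(.060+.0502),onaxis(n,-10.5))
```

```text
12.75 [0.60663366 0.07410653 0.26152859] [ 3.01757402 -0.27356907  0.66883108] [-0.59071645 -0.13783851 -1.25540557] vel 0.008092795897212544
0.029278251900517572
tip px [256.00653408 187.75224266]
side tip 189 181
inc [-0.0013, 0.0002, 0.0025] [0.0003, 0.0018, 0.0605] rows>= 1.2096098950601115
```

View pics/p1m.png

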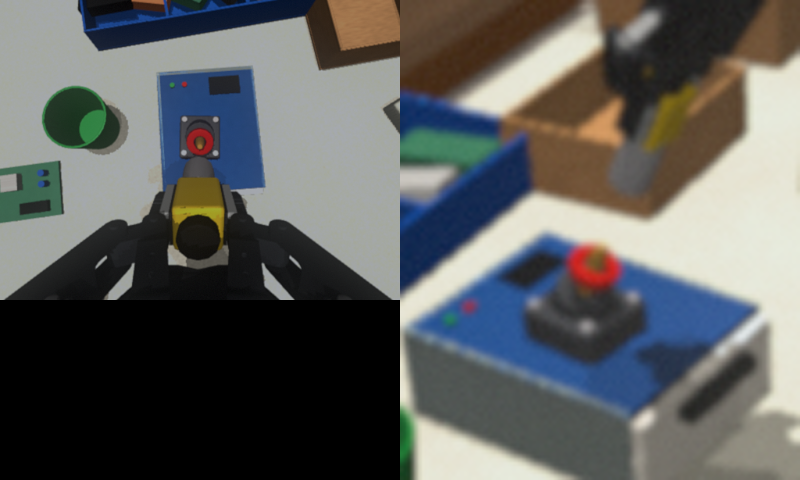

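The wrist view shows the coupler held straight and pointing at the nipple at (200,140). The side view shows the drawer shut and the coupler above and in line with the nipple. Next I approach to just above the tip.

Call:
arm_command(
  increments=[
    [0, 0, 0.002, 0, 0.002, 0.02, 0.015],
    [0, 0, 0.002, 0, 0.002, 0.04, 0.015],
    [0, 0, 0.002, 0, 0.002, 0.055, 0.015],
    [0, 0, 0.002, 0, 0.002, 0.0605, 0.015],
    [0, 0, 0.002, 0, 0.002, 0.0605, 0.015],
    [0, 0, 0.002, 0, 0.002, 0.0605, 0.015],
  ],
)

```text
t: 13.45
tool_pos: [0.6316, 0.068, 0.2071]
eef_rot: [3.018, -0.275, 0.67]
ft_force: [0.4, 0.1, -1.2]
gripper_width: 0.0296
```

Run:
```python
from h import *
c,im=snap("p2"); pt=np.array([.65444,.06326,.15578]); n=axis(169.5)
o0=np.array([.67753,.05919,.1069]);inc(o0+n*(.060+.0502),onaxis(n,-10.5));inc(o0+n*(.038+.0502),onaxis(n,-10.5))
s=manip.get_calibration("side");i2=manip.capture("side")
a=cv2.resize(im[110:290,165:345],(400,400),interpolation=cv2.INTER_CUBIC);b=cv2.resize(i2[131:211,149:229],(400,400),interpolation=cv2.INTER_CUBIC)
cv2.imwrite("pics/p2m.png",np.hstack([a,b])); print("tip in a",(proj(c,pt)-[165,110])*400/180,"mouth",(proj(c,o0+n*.06)-[165,110])*400/180,"side tip",(proj(s,pt)-[149,131])*5)
```

```text
13.45 [0.63163075 0.06799108 0.20709275] [ 3.01783403 -0.27549238  0.66966036] [ 0.44754381  0.09306131 -1.23529378] vel 0.013756623339145431
inc [-0.0019, -0.0009, 0.0005] [-0.0003, 0.0002, 0.0006] rows>= 0.014395260256005144
inc [-0.0019, -0.0009, 0.0005] [-0.0003, 0.0003, 0.0226] rows>= 0.45231990710478903
tip in a [199.36868716 226.54903598] mouth [198.8055651  231.52055471] side tip [201.74459562 253.1282122 ]
```

View pics/p2m.png

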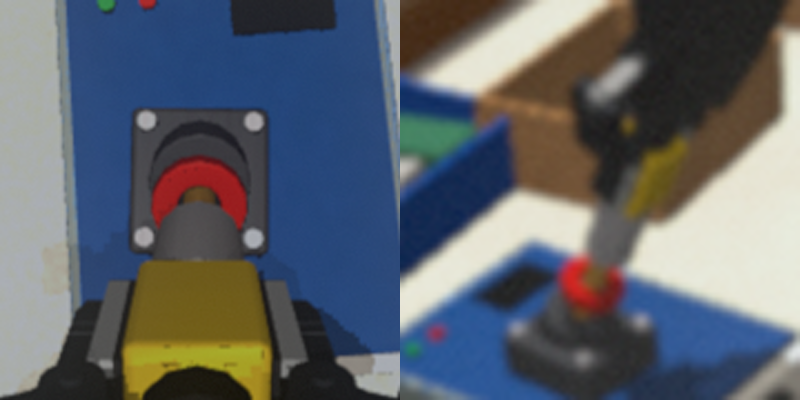

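The wrist crop shows the nozzle centred on the stem (columns 199 and 198), and the side crop shows it in line above the tip. I'll slide on gently and watch the force.

Call:
arm_command(
  increments=[
    [0, 0, 0, 0, 0, 0.006, 0.015],
    [0, 0, 0, 0, 0, 0.012, 0.015],
    [0, 0, 0, 0, 0, 0.018, 0.015],
    [0, 0, 0, 0, 0, 0.022, 0.015],
    [0, 0, 0, 0, 0, 0.022, 0.015],
  ],
)

```text
t: 14.05
tool_pos: [0.6409, 0.066, 0.1867]
eef_rot: [3.018, -0.276, 0.669]
ft_force: [-0.4, -0.8, -1.3]
gripper_width: 0.0293
```

Call:
arm_command(
  increments=[
    [0, 0, 0, 0, 0, 0.003, 0.015],
    [0, 0, 0, 0, 0, 0.005, 0.015],
    [0, 0, 0, 0, 0, 0.007, 0.015],
    [0, 0, 0, 0, 0, 0.009, 0.015],
    [0, 0, 0, 0, 0, 0.011, 0.015],
    [0, 0, 0, 0, 0, 0.011, 0.015],
  ],
)

```text
t: 14.65
tool_pos: [0.6456, 0.0653, 0.1772]
eef_rot: [3.018, -0.276, 0.67]
ft_force: [-2.8, 0.5, 3.7]
gripper_width: 0.0292
```

```bash
cat > st.py <<'E'
from h import *
o=manip.get_obs();n=axis(169.5);o0=np.array([.67753,.05919,.1069]);T=R.from_rotvec(o["eef_rot"])
print(o["t"],"f along n",o["ft_force"]@n,"f tool",T.inv().apply(o["ft_force"]),"mom",T.inv().apply(o["moment"]),"mouth at",(o["tool_pos"]-o0)@n-.0502,"ang",np.degrees(np.arccos(-T.as_matrix()[:,2]@n)))
E
python3 st.py
```

```text
14.65 f along n 4.56685089870806 f tool [-1.04531845  0.06329535 -4.56773238] mom [-0.15355585 -0.60443816  0.00561353] mouth at 0.027230811807317505 ang 0.10462665956425878
```

Call:
arm_command(
  increments=[
    [0, 0, 0, 0, 0, 0.003, 0.015],
    [0, 0, 0, 0, 0, 0.006, 0.015],
    [0, 0, 0, 0, 0, 0.008, 0.015],
    [0, 0, 0, 0, 0, 0.008, 0.015],
  ],
)

```text
t: 15.05
tool_pos: [0.6489, 0.0648, 0.1706]
eef_rot: [3.017, -0.276, 0.671]
ft_force: [-8.4, 0.5, 10.6]
gripper_width: 0.0293
```

```bash
python3 st.py
```

```text
15.05 f along n 13.191098900865997 f tool [ -3.09360889   1.00439823 -13.19581111] mom [-0.60129362 -1.15056072 -0.01125252] mouth at 0.019861547054951655 ang 0.09913139970233455
```

Call:
arm_command(
  increments=[
    [0, 0, 0, 0, 0, 0.002, 0.015],
    [0, 0, 0, 0, 0, 0.003, 0.015],
    [0, 0, 0, 0, 0, 0.003, 0.015],
    [0, 0, 0, 0, 0, 0.003, 0.015],
  ],
)

```text
t: 15.45
tool_pos: [0.6494, 0.0648, 0.1705]
eef_rot: [3.016, -0.277, 0.672]
ft_force: [-24.7, 0.5, 32.2]
gripper_width: 0.0296
```

```bash
python3 st.py
python3 - <<'E'
from h import *
c,im=snap("f1"); i2=manip.capture("side")
a=cv2.resize(im[110:290,165:345],(400,400),interpolation=cv2.INTER_CUBIC);b=cv2.resize(i2[131:231,139:239],(400,400),interpolation=cv2.INTER_CUBIC)
cv2.imwrite("pics/f1m.png",np.hstack([a,b]))
E
```

```text
15.45 f along n 39.46392889159056 f tool [ -8.43444659   4.02892052 -39.48496239] mom [-1.2687859  -2.72584489  0.00475637] mouth at 0.019570006095519225 ang 0.13120239924214247
15.45 [0.64937487 0.06479088 0.17049763] [ 3.01589429 -0.27659596  0.67218809] [-24.73102008   0.46274088  32.16514979] vel 0.0018123261525313937
```

View pics/f1m.png

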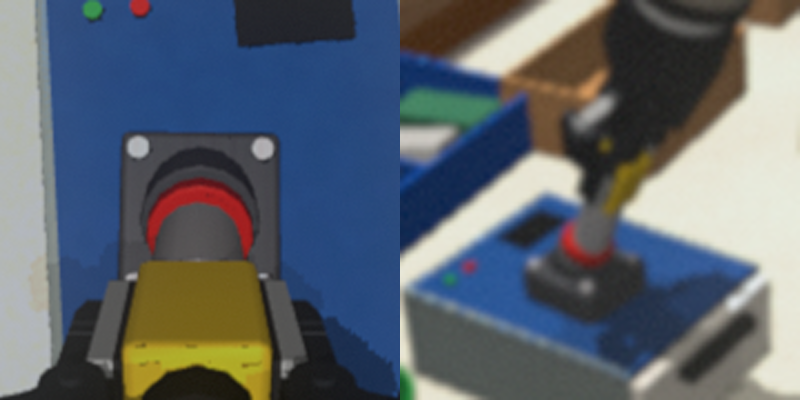

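The collar is on its hard stop and the nozzle is seated in both views. The drawer is shut. I'll ease the push off from 39 N to a moderate level.

Call:
arm_command(
  increments=[
    [0, 0, 0, 0, 0, 0.0018, 0.015],
    [0, 0, 0, 0, 0, 0.0015, 0.015],
    [0, 0, 0, 0, 0, 0.0015, 0.015],
    [0, 0, 0, 0, 0, 0.0015, 0.015],
  ],
)

```text
t: 15.95
tool_pos: [0.6492, 0.0649, 0.1706]
eef_rot: [3.015, -0.277, 0.672]
ft_force: [-17.2, 0.5, 21.9]
gripper_width: 0.0294
```

```bash
python3 st.py
```

```text
15.95 f along n 27.041464895490062 f tool [ -6.03651311   2.68388859 -27.05559092] mom [-0.88181771 -2.246834    0.02275994] mouth at 0.019703447391440122 ang 0.13783276461245017
```

The push is steady at 27 N with the coupler seated and held, so I'm handing in.

Run:
```python
from h import *
print(manip.hand_in()); o=manip.get_obs();print(o["t"],o["ft_force"],o["gripper_width"])
```

```text
the job is handed in; nothing more can be done
None
the job is handed in; nothing more can be done
```

I finished all three steps and handed the job in at about 16 s of the 58 s allowed. The interface gives no verdict, so this rests on my own last checks.

- **Charger and drawer:** I put the nearer black/orange charger flat in the open drawer and let go of it. The wrist view confirmed it before I pushed the lip until the drawer stopped at 15 N, where it should be shut. The last side view showed the drawer closed, but I could not see the charger after that.
- **Coupler:** I gripped the larger yellow coupler and pressed it onto the nipple until it stopped. Its mouth is about 19.7 mm along the nipple axis (fully down is 20 mm). I peaked at 39 N on the wrist sensor, then eased to a steady 27 N for the hold, with the grip still closed at 29 mm.
- **Disagreements:** Triangulation gave a nipple lean of 28.7° in direction 172°. I used the stated 25° and the block's own direction, 169.5°. A side force of about 6 N remained while pressing, which may be the bore rubbing on the stem. The tool is within 0.14° of the axis I assumed, but I had no independent check of the true angle.
- **Other things:** I saw no sign that any of the bystanders moved, but did not measure them at the end.

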